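Index the injector rack to its next hole

TASK

Press the spring plunger of the rotary injector rack all the way in with closed fingertips, keep it pressed while you push the table round clockwise (seen from above) to the next index hole, then let the plunger spring back out there so that the table is locked, and take the hand away. Leave the injectors standing in their cups, and do not move the things lying about.

Things in the scene. Friction and masses are not known exactly. Their poses are not given: they have to be found in the camera images.
- table_top (a joint): turning angle of the rack's table about its vertical axis, rad; 0 at the start, grows clockwise seen from above; the locked positions (holes) are every 60 degrees (1.047 rad), so the next one is +1.047. Locked, it has about 0.5 degrees of play either way. Freed, it turns with light friction (about 1.5 N at the plunger) and stays where it is left. It can turn 2.2 rad either way.
- plunger (a joint): how far the plunger is pressed down, m; 0 fully out, 0.012 fully in (stop). A spring pushes it out (about 4 N at the start of travel, 9 N fully in). Pressed more than about 9 mm the lock is free; between holes it cannot come out past about 9 mm in, and slides along there by itself; over a hole it springs out to 0 when let go, and locks.
- dish (a point): centre of the floor of the black round dished head of the plunger, on the lug that sticks out of the table's edge; moves with plunger and table. The dish faces up: outside 58 mm across, inside 50 mm across, rim 8 mm above the floor. Its centre is 105 mm from the table's axis. Its floor is 72 mm above the bench when the plunger is out. The press direction is straight down. A fingertip in the dish, pressing and moving sideways, carries the table round with it.
- next_hole (a point): the next index hole: dark spot 13 mm wide on top of the fixed index plate, 105 mm from the axis, 60 degrees clockwise from the plunger's starting place (the smaller grey bolt heads nearer the plate edge, 130 mm out, are not holes); fixed, 20 mm above the bench. The dish centre must finally stand above it.
- axis (a point): point on the vertical axis of the table, on top of the fixed index plate (steel disc 280 mm across, 20 mm high, standing fixed on the bench); fixed. The turning table above it is an aluminium disc 152 mm across, its top 35 mm above the bench, with six cups (24 mm across, top 59 mm above the bench) 55 mm from the axis. On the side of the plate away from the plunger a fixed post, 127 mm from the axis, carries a blue arm reaching in over one cup, top 161 mm above the bench.
- injector0_mid (a point): middle of a fuel injector standing loose in a cup of the table: steel and black, 20 mm thick, 70 mm high, top 109 mm above the bench. Rides with the table; leave it in its cup
- injector1_mid (a point): middle of a fuel injector standing loose in a cup of the table: steel and black, 20 mm thick, 70 mm high, top 109 mm above the bench. Rides with the table; leave it in its cup
- injector2_mid (a point): middle of a fuel injector standing loose in a cup of the table: steel and black, 20 mm thick, 70 mm high, top 109 mm above the bench. Rides with the table; leave it in its cup
- injector3_mid (a point): middle of a fuel injector standing loose in a cup of the table: steel and black, 20 mm thick, 70 mm high, top 109 mm above the bench. Rides with the table; leave it in its cup
- spray_can_mid (a point): middle of a bystanding spray can, 58 mm across, 150 mm high
- grease_jar_mid (a point): middle of a bystanding jar, 70 mm across, 75 mm high
- socket_mid (a point): middle of a bystanding steel socket, 34 mm across, 62 mm high, on end
- wrench_mid (a point): middle of a bystanding wrench lying flat, 180 mm long

How it is judged:
By the outcome, as a careful person would: the job done as asked, in the order asked, and still so for the second after the job is handed in, with the robot touching nothing.
It also fails if it takes over 42 s, if anything falls off the work surface, if the arm or the gripper's body presses on something with over 40 N, if the wrist force passes 120 N, or if a joint passes its speed limit or range.

ROBOT

A 7-joint arm with a two-finger parallel gripper is mounted at the origin on the work surface. World frame = base frame: x ahead of the robot, y to its left, z up, the work surface at z = 0. Lengths are in m, angles in rad, forces in N, time in s.
With the tool pointing down it reaches from about 0.4 to 0.875 m from the base axis. Payload 4.4 kg.
Tool frame: the origin (TCP) lies on the centre line of the jaws, within the pads' length; the fingertips stand 11 mm ahead of it and the grasp point (between the pads) lies 8 mm behind it (manip.tcp_to_tips is the distance from the TCP to the fingertips, in m); z points along the fingers, y is the direction in which the jaws open and shut (so a half turn about z gives the same grasp; the last joint's range is limited). The gripper opens to 85 mm and grips with 20 to 120 N. Pads are 22 mm wide; open, the fingers measure 114 mm over their backs; the gripper's body (76 mm by 85 mm) begins 54 mm behind the grasp point. The pads swing forward as they close: fully open they stand 13 mm farther back than shut.
Start: joints at [1.068, 0.628, 0.038, 1.517, -0.027, 0.996, -0.02], TCP at [0.275, -0.589, 0.221] pointing down, gripper open.
Joint ranges: [-3.06, 3.06], [-0.37, 2.12], [-1.25, 1.32], [0.18, 2.47], [-1.1, 4.24], [0.23, 1.98], [-2.94, 2.94]. Speed limits (rad/s): [2.57, 2.57, 3.14, 3.14, 3.14, 3.14, 3.14].

INTERFACE

Orientations are given as a 3x3 rotation matrix whose columns are the frame's x, y, z axes.
In Python, from cell import manip gives the robot as it stands. The module is installed in compiled form; this text tells all that it offers.
- The arm moves only by the tool play_rows, never from a script. Its argument "series" is a list of rows, each a list of 5 numbers: the gripper's target within -1 to 1 (shut at 1, half-way at 0, fully open at -1), then the shift along the tool's x, y, z in m, then the turn about the tool's z in rad. A call has 1 to 20 rows; each row is the pose to reach, as a shift and turn from the pose measured when the call began, along the tool's axes at that moment; what a row does not reach only later rows make up. A row lasts 1/12 s, in which the tool goes at most 41.7 mm and 7.16 degrees, less where a joint would pass 70% of its speed; a pose out of reach is approached as far as the arm can. A call with a gripper value outside its range is refused whole. The fingers move at their own pace and stop on an object; "newtons" is the grip in N (left out, the last holds). Time passes only in rows, so rows that repeat a pose let the fingers close. It gives the time, the measured TCP pose, the force and the opening at its end, in the units of the state.
- manip.get_obs(): the state, without advancing time (a new reading comes with each control period).
- manip.grab_frame(name): name is "side" or "top"; returns the picture (420x560x3 uint8, red, green, blue); there is no depth.
- manip.calibration(name): a dict with "fx", "fy", "cx", "cy" (pixels), "world_from_camera" (4x4, takes a point from camera to world coordinates). Camera axes: x right, y down, z forward; pixel columns grow to the right and rows downward; lengths in m; the calibration is good to about 2 mm. A picture is of the moment at which its call begins. calibration takes no time and is no camera call.
- manip.job_done(): hands the job in, once; it reports no verdict.
The state is a dict: "time_s": time; "joints": joint angles; "qd": joint speeds; "joint_efforts": joint torques, N m; "tool_pos": TCP position; "eef_rot": TCP orientation; "ft_force": force on the tool from outside, world axes, zero at the start; "ft_torque": the same for the moment, N m; "grip_width": opening from 0.0 (shut) to 1.0 (fully open).
Only numpy, scipy, OpenCV 4.12 (cv2) and the standard library are available. Lean on these libraries where they do the work, as an engineer would, in place of code of your own. Each camera call takes 0.05 s, during which the arm holds its last target. There are 200 camera calls.

## Working session

There is one attempt and no reset: what is moved stays moved. The work goes in short steps, Python scripts to look and compute and a tool call to move; the robot and the scene stay as the last step left them, time stands still between calls to the robot, and variables do not carry over. Pictures are saved under pics/ and viewed, about 8 in all and at most 12, crops included, and the job is handed in when it is done.

Besides the shell and the picture viewer there is one more tool, called after ">>>" in YAML: its name, and indented under it one key for each argument. play_rows: Moves the arm, as the interface text tells. Its arguments: {"type":"object","properties":{"series":{"type":"array","items":{"type":"array","items":{"type":"number"}}},"newtons":{"type":"number"}},"required":["series"]}

```bash
mkdir -p pics; python3 - <<'E'
from cell import manip
import cv2, numpy as np
for n in("top","side"):
    cv2.imwrite(f"pics/{n}0.png",manip.grab_frame(n)[:,:,::-1])
    c=manip.calibration(n);print(n,c["fx"],c["fy"],c["cx"],c["cy"]);print(np.round(c["world_from_camera"],4))
o=manip.get_obs();print({k:np.round(v,3) for k,v in o.items()}, manip.tcp_to_tips)
E
```

```text
top 441.8278494540493 441.8278494540493 278.87217822769213 202.63798628530077
[[ 0.0101 -0.9977  0.0674  0.4756]
 [-0.9997 -0.0086  0.0222 -0.0114]
 [-0.0216 -0.0676 -0.9975  1.1496]
 [ 0.      0.      0.      1.    ]]
side 525.9988162040337 525.9988162040337 269.4608392992253 211.25069950361666
[[-0.921  -0.2595  0.2905  0.1255]
 [-0.3893  0.5882 -0.7088  0.9984]
 [ 0.013  -0.7659 -0.6428  0.9933]
 [ 0.      0.      0.      1.    ]]
{'time_s': np.float64(0.1), 'joints': array([ 1.068,  0.629,  0.038,  1.518, -0.027,  0.996, -0.02 ]), 'qd': array([ 0.   , -0.004,  0.001, -0.002,  0.001,  0.001,  0.001]), 'joint_efforts': array([ 4.0000e-03, -5.6453e+01,  1.2310e+00, -1.9397e+01,  1.1000e-02,
        5.0000e-03,  0.0000e+00]), 'tool_pos': array([ 0.275, -0.588,  0.221]), 'eef_rot': array([[ 0.906,  0.423, -0.001],
       [ 0.423, -0.906,  0.002],
       [-0.   , -0.002, -1.   ]]), 'ft_force': array([-0.749,  0.076, -0.637]), 'ft_torque': array([-0.002, -0.015, -0.001]), 'grip_width': np.float64(1.001)} 0.011
```

View pics/top0.png

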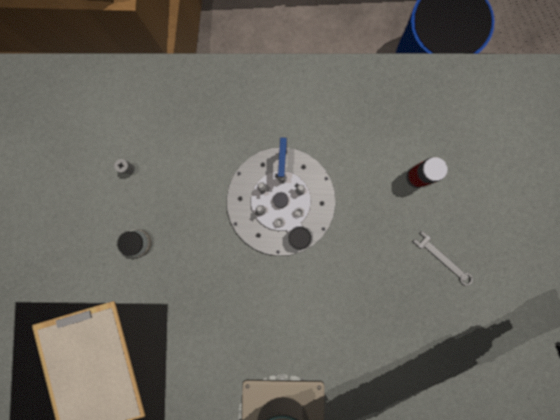

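View pics/side0.png

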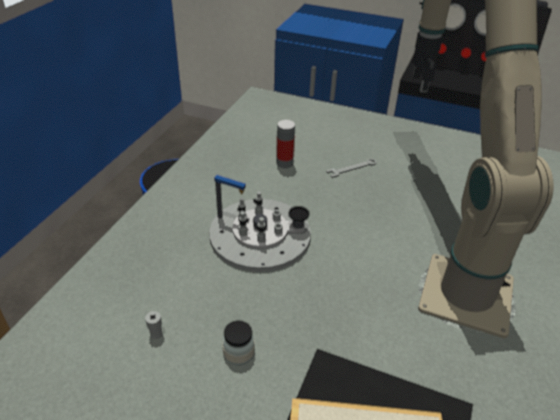

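The top view shows the plate centre near (281,201), the dish near (299,238) and the post at (283,145). Next I'll get exact values and an enlarged crop.

```bash
cat > h.py <<'E'
from cell import manip
import cv2, numpy as np
def ray(n,u,v,z):
    c=manip.calibration(n);T=np.array(c["world_from_camera"])
    d=T[:3,:3]@[(u-c["cx"])/c["fx"],(v-c["cy"])/c["fy"],1];o=T[:3,3]
    return o+d*(z-o[2])/d[2]
def proj(n,p):
    c=manip.calibration(n);q=np.linalg.inv(c["world_from_camera"])@np.append(p,1)
    return np.array([c["fx"]*q[0]/q[2]+c["cx"],c["fy"]*q[1]/q[2]+c["cy"]])
E
python3 - <<'E'
from h import *
im=cv2.imread("pics/top0.png");g=cv2.cvtColor(im,cv2.COLOR_BGR2GRAY)
crop=im[140:265,215:350];cv2.imwrite("pics/crop0.png",cv2.resize(crop,None,fx=5,fy=5,interpolation=cv2.INTER_CUBIC)[:600])
m=((g>112)*255).astype(np.uint8);m[:, :215]=0;m[:,350:]=0;m[:140]=0;m[265:]=0
c=max(cv2.findContours(cv2.morphologyEx(m,cv2.MORPH_CLOSE,np.ones((5,5))),0,1)[0],key=cv2.contourArea)
e=cv2.fitEllipse(cv2.convexHull(c));print("plate",e,ray("top",*e[0],.02))
for t in(45,60,75):
    k=((g<t)*255).astype(np.uint8);k=k[140:265,215:350]
    n,l,s,ce=cv2.connectedComponentsWithStats(k)
    for i in range(1,n):
        if s[i,4]>8:
            u,v=ce[i]+[215,140];print(t,s[i,2:],(u,v),ray("top",u,v,.02)[:2],ray("top",u,v,.08)[:2])
E
```

```text
Traceback (most recent call last):
cv2.error: OpenCV(4.12.0) /io/opencv/modules/imgproc/src/shapedescr.cpp:361: error: (-201:Incorrect size of input array) There should be at least 5 points to fit the ellipse in function 'fitEllipseNoDirect'
```

View pics/crop0.png

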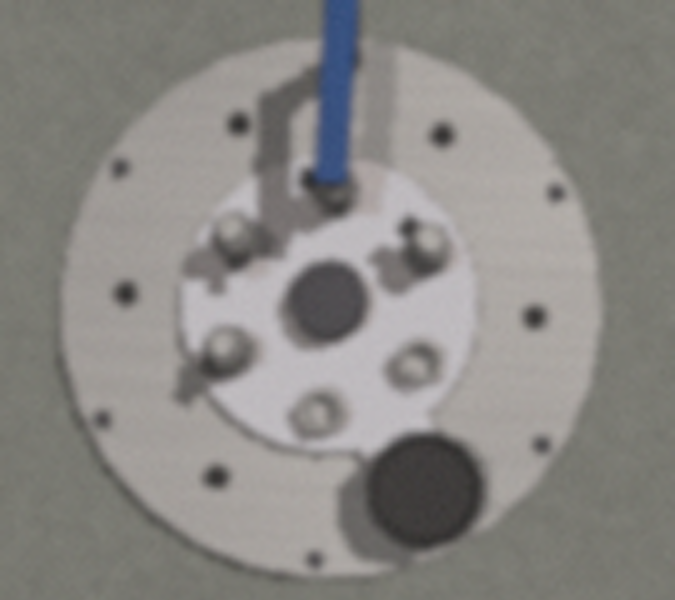

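```bash
python3 - <<'E'
from h import *
im=cv2.imread("pics/top0.png");g=cv2.cvtColor(im,cv2.COLOR_BGR2GRAY)
f=lambda x,y:((x+.5)/5-.5+215,(y+.5)/5-.5+140)
P=[]
for x,y in[(237,123),(442,134),(535,317),(217,476),(125,293)]:
    u,v=f(x,y);r=5;u0,v0=int(round(u)),int(round(v))
    w=g[v0-r:v0+r+1,u0-r:u0+r+1].astype(float);w=np.clip(np.median(w)-15-w,0,None);Y,X=np.mgrid[-r:r+1,-r:r+1]
    p=ray("top",u0+(w*X).sum()/w.sum(),v0+(w*Y).sum()/w.sum(),.02)[:2];P.append(p);print(p,ray("top",u,v,.02)[:2])
P=np.array(P)
A=np.c_[2*P,np.ones(5)];s=np.linalg.lstsq(A,(P**2).sum(1),rcond=None)[0];c=s[:2]
print("axis",c,"r",np.sqrt(s[2]+c@c),np.linalg.norm(P-c,axis=1),np.degrees(np.arctan2(*(P-c).T[::-1])))
d=ray("top",*f(425,490),.079)[:2];print("dish",d,np.linalg.norm(d-c),np.degrees(np.arctan2(*(d-c)[::-1])))
# side view check
for n,p in(("axis",[*c,.075]),("dish",[*d,.08])):print(n,proj("side",p))
s=cv2.imread("pics/side0.png");cv2.imwrite("pics/crop1.png",cv2.resize(s[165:275,195:325],None,fx=5,fy=5,interpolation=cv2.INTER_CUBIC))
E
```

```text
[0.65087133 0.05361095] [0.65103146 0.05829831]
[ 0.64558292 -0.04742262] [ 0.64603023 -0.04743838]
[ 0.55203531 -0.09525197] [ 0.55200473 -0.09556747]
[0.46884066 0.06672589] [0.46923231 0.06622179]
[0.56247551 0.11461641] [0.56255394 0.11480947]
axis [0.55656259 0.00934916] r 0.10494396190012198 [0.10417891 0.10558245 0.10469906 0.10481997 0.10543319] [ 25.14201193 -32.527265   -92.47829516 146.81229709  86.78504416]
dish [ 0.4638489  -0.03846204] 0.10431556858972817 -152.72045448956504
axis [260.5792551  214.87980838]
dish [299.14381443 211.94600514]
```

View pics/crop1.png

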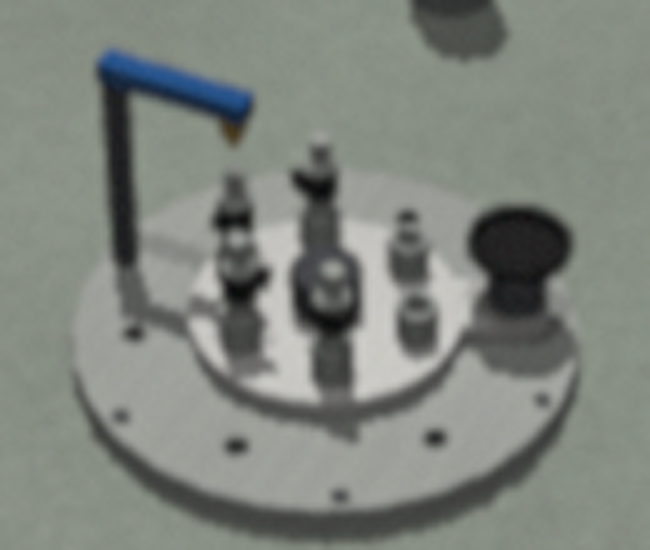

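Both views agree: axis (0.5566, 0.0093), dish (0.463, −0.0385), next hole (0.468, 0.066). The next move closes the fingers and goes above the dish.

>>> play_rows:
  series:
    - [1,0.02,-0.021,0,0]
    - [1,0.05,-0.052,0,0]
    - [1,0.08,-0.083,0,0]
    - [1,0.11,-0.114,0,0]
    - [1,0.14,-0.145,0,0]
    - [1,0.17,-0.176,0,0]
    - [1,0.2,-0.208,0,0]
    - [1,0.23,-0.239,0,0]
    - [1,0.26,-0.27,0.01,0]
    - [1,0.29,-0.301,0.02,0]
    - [1,0.32,-0.332,0.03,0]
    - [1,0.35,-0.363,0.04,0]
    - [1,0.38,-0.395,0.05,0]
    - [1,0.395,-0.41,0.06,0]
    - [1,0.4026,-0.418,0.07,0]
    - [1,0.4026,-0.418,0.08,0]
    - [1,0.4026,-0.418,0.08,0]
    - [1,0.4026,-0.418,0.08,0]
    - [1,0.4026,-0.418,0.08,0]
  newtons: 40

```text
time_s: 1.68
tool_pos: [0.4626, -0.0402, 0.1416]
eef_rot: [[0.907, 0.422, -0.001], [0.422, -0.907, 0.001], [-0.0, -0.001, -1.0]]
ft_force: [0.0, 0.1, 0.0]
grip_width: -0.002
```

```bash
cat > look.py <<'E'
import sys
from h import *
t,s=manip.grab_frame("top")[:,:,::-1],manip.grab_frame("side")[:,:,::-1]
z=lambda a:cv2.resize(a,(400,400),interpolation=cv2.INTER_CUBIC)
cv2.imwrite(f"pics/{sys.argv[1]}.png",np.hstack([z(s[155:265,215:325]),z(t[150:260,230:340])]))
o=manip.get_obs();p=o["tool_pos"];print(o["time_s"],np.round(p,4),o["ft_force"],"tip px side/top",proj("side",p+o["eef_rot"][:,2]*.011))
E
python3 look.py a1
```

```text
1.7833 [ 0.4629 -0.0403  0.1419] [-0.06265897 -0.15604265 -0.01561833] tip px side/top [300.68710531 196.88165154]
```

View pics/a1.png

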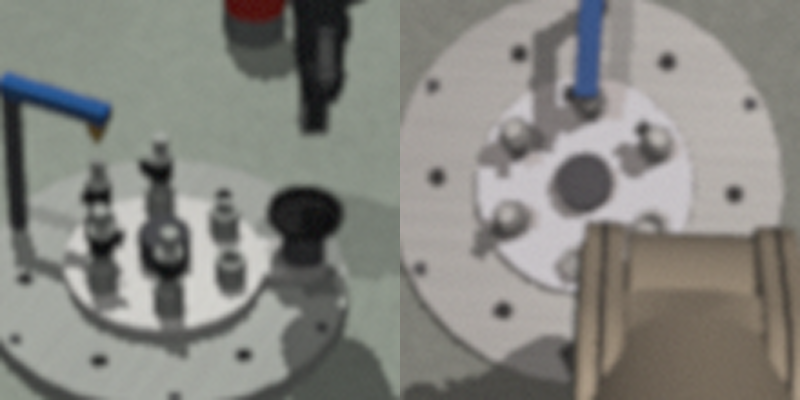

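The side crop shows the tips centred over the dish but looking slightly higher than computed. I'll go down in steps and check the force.

>>> play_rows:
  series:
    - [1,0.001,-0.0015,0.015,0]
    - [1,0.001,-0.0015,0.03,0]
    - [1,0.001,-0.0015,0.042,0]
    - [1,0.001,-0.0015,0.05,0]
    - [1,0.001,-0.0015,0.055,0]
    - [1,0.001,-0.0015,0.058,0]
    - [1,0.001,-0.0015,0.058,0]

```text
time_s: 2.37
tool_pos: [0.4632, -0.0387, 0.0838]
eef_rot: [[0.907, 0.421, 0.0], [0.421, -0.907, 0.001], [0.001, -0.001, -1.0]]
ft_force: [-0.0, 0.1, -1.3]
grip_width: 0.002
```

>>> play_rows:
  series:
    - [1,0,0,0.002,0]
    - [1,0,0,0.004,0]
    - [1,0,0,0.005,0]
    - [1,0,0,0.005,0]

```text
time_s: 2.7
tool_pos: [0.4632, -0.0387, 0.0788]
eef_rot: [[0.907, 0.421, 0.0], [0.421, -0.907, 0.001], [0.001, -0.001, -1.0]]
ft_force: [0.1, -1.1, -0.5]
grip_width: 0.001
```

>>> play_rows:
  series:
    - [1,0,0,0.002,0]
    - [1,0,0,0.004,0]
    - [1,0,0,0.005,0]
    - [1,0,0,0.005,0]

```text
time_s: 3.03
tool_pos: [0.463, -0.0387, 0.0736]
eef_rot: [[0.907, 0.421, -0.0], [0.421, -0.907, 0.001], [0.0, -0.001, -1.0]]
ft_force: [-0.2, 0.4, 0.1]
grip_width: -0.002
```

```bash
python3 look.py a2
```

```text
3.1333 [ 0.4631 -0.0387  0.0738] [ 0.57006041 -0.66502561  0.42047795] tip px side/top [299.10154185 216.815593  ]
```

View pics/a2.png

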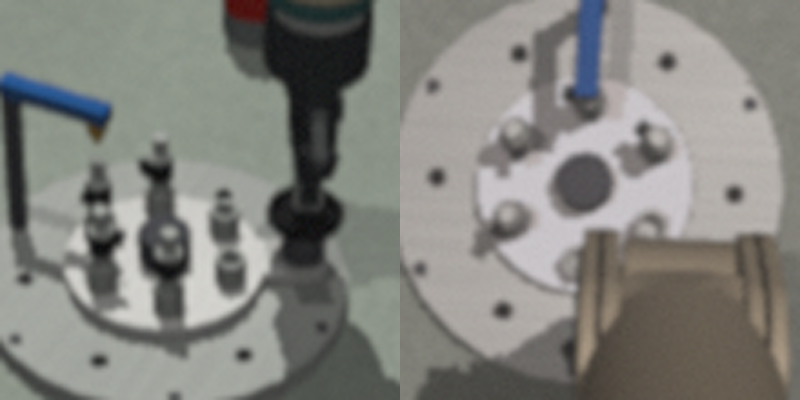

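The side crop shows the tips inside the dish, with the plunger still out and no force. The tips are higher than the nominal 11 mm would put them, so I'll keep going down.

>>> play_rows:
  series:
    - [1,0,0,0.002,0]
    - [1,0,0,0.003,0]
    - [1,0,0,0.003,0]

```text
time_s: 3.38
tool_pos: [0.463, -0.0387, 0.0706]
eef_rot: [[0.907, 0.421, -0.0], [0.421, -0.907, 0.001], [0.0, -0.001, -1.0]]
ft_force: [0.9, 0.2, -0.6]
grip_width: -0.002
```

>>> play_rows:
  series:
    - [1,0,0,0.002,0]
    - [1,0,0,0.003,0]
    - [1,0,0,0.003,0]

```text
time_s: 3.63
tool_pos: [0.4628, -0.0386, 0.0673]
eef_rot: [[0.907, 0.421, -0.001], [0.421, -0.907, 0.001], [-0.0, -0.001, -1.0]]
ft_force: [0.1, 0.3, -0.2]
grip_width: 0.002
```

>>> play_rows:
  series:
    - [1,0,0,0.002,0]
    - [1,0,0,0.003,0]
    - [1,0,0,0.003,0]

```text
time_s: 3.88
tool_pos: [0.4627, -0.0386, 0.0641]
eef_rot: [[0.907, 0.421, -0.001], [0.421, -0.907, 0.001], [-0.001, -0.002, -1.0]]
ft_force: [-0.1, 0.8, 0.2]
grip_width: -0.001
```

```bash
python3 look.py a3; python3 -c "
from h import *
print(manip.get_obs()['joint_efforts'])"
```

```text
3.9833 [ 0.4628 -0.0386  0.0642] [ 0.20073659 -0.30339105 -0.62552088] tip px side/top [299.04719466 219.50416235]
[-1.71693355e-03 -4.54049134e+01  6.62450027e-01 -7.75933206e+00
  2.56049854e-03  3.63214407e-03 -8.95301719e-05]
```

View pics/a3.png

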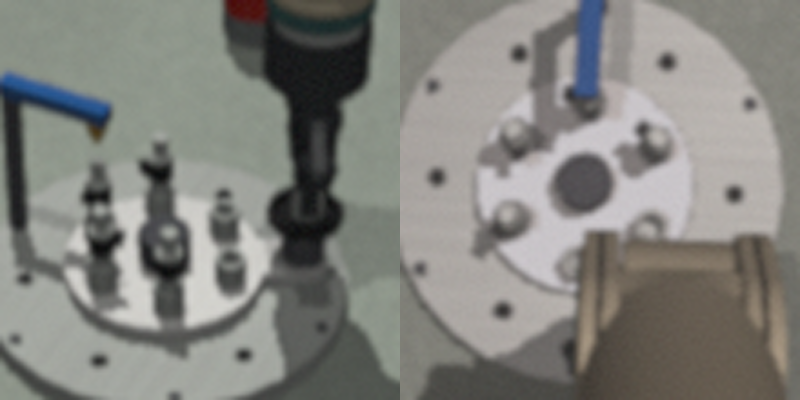

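The tips are near the dish floor in the side crop, around (312,218), and there is still no force. I'll continue down in small steps.

>>> play_rows:
  series:
    - [1,0,0,0.002,0]
    - [1,0,0,0.003,0]
    - [1,0,0,0.003,0]

```text
time_s: 4.23
tool_pos: [0.463, -0.0386, 0.0613]
eef_rot: [[0.907, 0.421, -0.0], [0.421, -0.907, 0.001], [0.0, -0.001, -1.0]]
ft_force: [0.1, 0.1, 3.2]
grip_width: 0.003
```

>>> play_rows:
  series:
    - [1,0,0,0.002,0]
    - [1,0,0,0.003,0]
    - [1,0,0,0.003,0]

```text
time_s: 4.48
tool_pos: [0.463, -0.0386, 0.0582]
eef_rot: [[0.907, 0.421, -0.0], [0.421, -0.907, 0.001], [0.0, -0.001, -1.0]]
ft_force: [0.0, 0.2, 5.0]
grip_width: -0.0
```

>>> play_rows:
  series:
    - [1,0,0,0.002,0]
    - [1,0,0,0.002,0]
    - [1,0,0,0.002,0]

```text
time_s: 4.73
tool_pos: [0.463, -0.0387, 0.0563]
eef_rot: [[0.907, 0.421, -0.0], [0.421, -0.907, 0.001], [0.0, -0.001, -1.0]]
ft_force: [-1.2, 0.6, 5.5]
grip_width: 0.0
```

Contact came at TCP z≈0.062, so the stop should be near 0.050. I'll press to the stop.

>>> play_rows:
  series:
    - [1,0,0,0.002,0]
    - [1,0,0,0.004,0]
    - [1,0,0,0.005,0]
    - [1,0,0,0.005,0]

```text
time_s: 5.07
tool_pos: [0.463, -0.0387, 0.0514]
eef_rot: [[0.907, 0.421, -0.0], [0.421, -0.907, 0.001], [0.0, -0.001, -1.0]]
ft_force: [0.3, -0.6, 8.2]
grip_width: 0.003
```

>>> play_rows:
  series:
    - [1,0,0,0.001,0]
    - [1,0,0,0.0015,0]
    - [1,0,0,0.0015,0]

```text
time_s: 5.32
tool_pos: [0.463, -0.0387, 0.0502]
eef_rot: [[0.907, 0.421, -0.0], [0.421, -0.907, 0.001], [0.0, -0.001, -1.0]]
ft_force: [-1.1, 0.2, 8.4]
grip_width: 0.001
```

>>> play_rows:
  series:
    - [1,0,0,0.001,0]
    - [1,0,0,0.001,0]
    - [1,0,0,0.001,0]

```text
time_s: 5.57
tool_pos: [0.4631, -0.0388, 0.0501]
eef_rot: [[0.907, 0.421, 0.0], [0.421, -0.907, 0.001], [0.001, -0.001, -1.0]]
ft_force: [-2.1, -1.2, 14.3]
grip_width: -0.002
```

>>> play_rows:
  series:
    - [1,0,0,0.001,0]
    - [1,0,0,0.001,0]
    - [1,0,0,0.001,0]

```text
time_s: 5.82
tool_pos: [0.4632, -0.0389, 0.05]
eef_rot: [[0.907, 0.421, 0.001], [0.421, -0.907, 0.001], [0.001, -0.0, -1.0]]
ft_force: [-3.6, -0.3, 15.8]
grip_width: 0.003
```

```bash
cat > arc.py <<'E'
import sys
from h import *
a0,a1,n=map(float,sys.argv[1:]);c=np.array([.5566,.0093])
o=manip.get_obs();R=o["eef_rot"];p=o["tool_pos"]
print(p,np.degrees(np.arctan2(*(p[:2]-c)[::-1]))%360,np.linalg.norm(p[:2]-c))
for a in np.radians(np.linspace(a0,a1,int(n)+1)[1:]):
    q=c+.105*np.array([np.cos(a),np.sin(a)]);d=np.append(q-p[:2],0)
    print(np.round(R.T@d,4)[:2])
E
python3 arc.py 207.1 182.1 16
```

```text
[ 0.46316094 -0.03891533  0.0500309 ] 207.29411160448177 0.10514549882923624
[ 0.0001 -0.0032]
[ 0.0001 -0.0061]
[ 0.0001 -0.0089]
[ 0.0003 -0.0118]
[ 0.0005 -0.0147]
[ 0.0009 -0.0175]
[ 0.0013 -0.0203]
[ 0.0017 -0.0232]
[ 0.0023 -0.026 ]
[ 0.0029 -0.0288]
[ 0.0036 -0.0315]
[ 0.0044 -0.0343]
[ 0.0052 -0.037 ]
[ 0.0062 -0.0397]
[ 0.0072 -0.0424]
[ 0.0082 -0.0451]
```

>>> play_rows:
  series:
    - [1,0.0001,-0.0032,0.0012,0]
    - [1,0.0001,-0.0061,0.0012,0]
    - [1,0.0001,-0.0089,0.0012,0]
    - [1,0.0003,-0.0118,0.0012,0]
    - [1,0.0005,-0.0147,0.0012,0]
    - [1,0.0009,-0.0175,0.0012,0]
    - [1,0.0013,-0.0203,0.0012,0]
    - [1,0.0017,-0.0232,0.0012,0]
    - [1,0.0023,-0.026,0.0012,0]
    - [1,0.0029,-0.0288,0.0012,0]
    - [1,0.0036,-0.0315,0.0012,0]
    - [1,0.0044,-0.0343,0.0012,0]
    - [1,0.0052,-0.037,0.0012,0]
    - [1,0.0062,-0.0397,0.0012,0]
    - [1,0.0072,-0.0424,0.0012,0]
    - [1,0.0082,-0.0451,0.0012,0]
    - [1,0.0082,-0.0451,0.0012,0]

```text
time_s: 7.23
tool_pos: [0.453, 0.0056, 0.05]
eef_rot: [[0.907, 0.42, 0.004], [0.42, -0.907, 0.001], [0.004, 0.001, -1.0]]
ft_force: [-1.3, 0.1, 16.7]
grip_width: -0.0
```

```bash
python3 arc.py 182.1 157.1 16; python3 look.py a4
```

```text
[0.45296    0.00557155 0.05002425] 182.06032719095197 0.10370704808946885
[-0.0001 -0.0031]
[ 0.0011 -0.0057]
[ 0.0024 -0.0082]
[ 0.0038 -0.0107]
[ 0.0052 -0.0132]
[ 0.0067 -0.0157]
[ 0.0082 -0.0181]
[ 0.0099 -0.0204]
[ 0.0116 -0.0227]
[ 0.0133 -0.025 ]
[ 0.0151 -0.0272]
[ 0.017  -0.0294]
[ 0.0189 -0.0315]
[ 0.0209 -0.0336]
[ 0.0229 -0.0356]
[ 0.025  -0.0375]
7.3333 [0.4529 0.0056 0.05  ] [-0.43809766  0.60781739 16.20222586] tip px side/top [296.45085516 234.34180216]
```

View pics/a4.png

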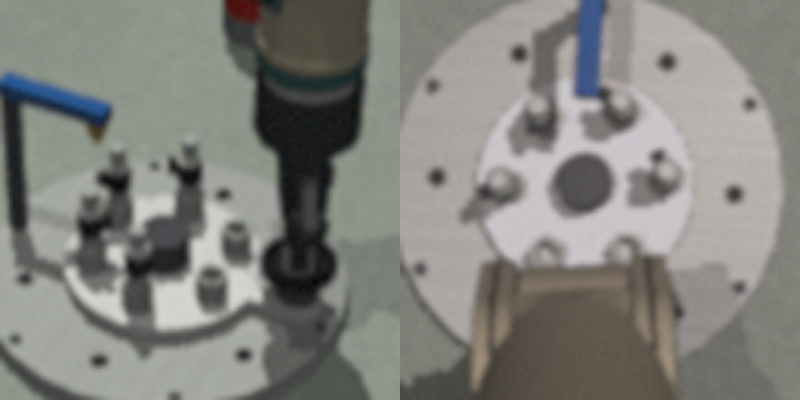

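The table has turned about 25° with the plunger held in; all four injectors are still standing. I'll continue.

>>> play_rows:
  series:
    - [1,0,-0.0031,0.0012,0]
    - [1,0.0011,-0.0057,0.0012,0]
    - [1,0.0024,-0.0082,0.0012,0]
    - [1,0.0038,-0.0107,0.0012,0]
    - [1,0.0052,-0.0132,0.0012,0]
    - [1,0.0067,-0.0157,0.0012,0]
    - [1,0.0082,-0.0181,0.0012,0]
    - [1,0.0099,-0.0204,0.0012,0]
    - [1,0.0116,-0.0227,0.0012,0]
    - [1,0.0133,-0.025,0.0012,0]
    - [1,0.0151,-0.0272,0.0012,0]
    - [1,0.017,-0.0294,0.0012,0]
    - [1,0.0189,-0.0315,0.0012,0]
    - [1,0.0209,-0.0336,0.0012,0]
    - [1,0.0229,-0.0356,0.0012,0]
    - [1,0.025,-0.0375,0.0012,0]
    - [1,0.025,-0.0375,0.0012,0]

```text
time_s: 8.75
tool_pos: [0.4615, 0.0504, 0.05]
eef_rot: [[0.907, 0.42, 0.007], [0.42, -0.907, 0.001], [0.007, 0.002, -1.0]]
ft_force: [-0.3, -0.2, 14.9]
grip_width: 0.002
```

```bash
python3 arc.py 157.1 147.1 10
```

```text
[0.46149863 0.05044609 0.05003506] 156.60403336284233 0.10362080969776656
[-0.0002 -0.0016]
[ 0.0012 -0.0028]
[ 0.0026 -0.004 ]
[ 0.004  -0.0052]
[ 0.0054 -0.0063]
[ 0.0069 -0.0074]
[ 0.0084 -0.0084]
[ 0.0099 -0.0095]
[ 0.0114 -0.0105]
[ 0.013  -0.0115]
```

>>> play_rows:
  series:
    - [1,0,-0.0016,0.0012,0]
    - [1,0.0012,-0.0028,0.0012,0]
    - [1,0.0026,-0.004,0.0012,0]
    - [1,0.004,-0.0052,0.0012,0]
    - [1,0.0054,-0.0063,0.0012,0]
    - [1,0.0069,-0.0074,0.0012,0]
    - [1,0.0084,-0.0084,0.0012,0]
    - [1,0.0099,-0.0095,0.0012,0]
    - [1,0.0114,-0.0105,0.0012,0]
    - [1,0.013,-0.0115,0.0012,0]
    - [1,0.013,-0.0115,0.0012,0]

```text
time_s: 9.67
tool_pos: [0.4699, 0.0665, 0.0501]
eef_rot: [[0.907, 0.42, 0.01], [0.42, -0.907, 0.002], [0.01, 0.003, -1.0]]
ft_force: [0.2, -0.5, 14.0]
grip_width: -0.002
```

```bash
python3 arc.py 147.1 145.1 4; python3 look.py a5; python3 - <<'E'
from h import *
a=np.radians(147.1);print(proj("side",[.5566+.105*np.cos(a),.0093+.105*np.sin(a),.068]))
E
```

```text
[0.46989084 0.06649288 0.05005868] 146.59137776577708 0.10387253222994677
[-0.0006 -0.001 ]
[ 0.0002 -0.0014]
[ 0.001  -0.0019]
[ 0.0017 -0.0024]
9.7667 [0.4699 0.0665 0.05  ] [-0.49060894  0.2011535  15.39331355] tip px side/top [282.12227198 247.00797576]
[283.03456066 239.01263859]
```

View pics/a5.png

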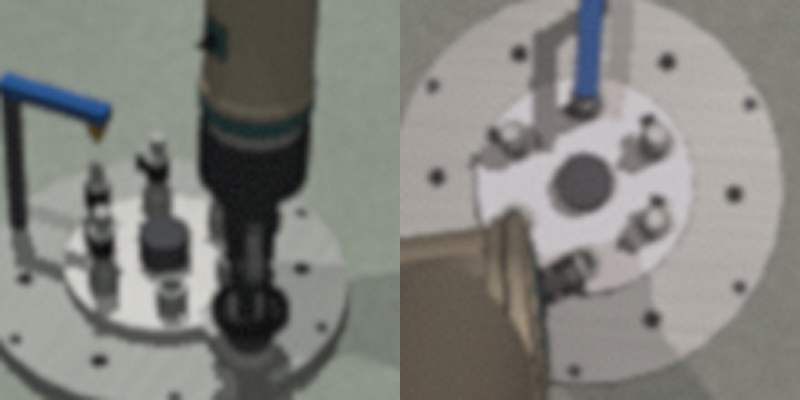

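The side crop shows the dish near (251,308), maybe 1° short of the hole. I'll ease up 5 mm to see whether the plunger follows.

>>> play_rows:
  series:
    - [1,0,0,-0.002,0]
    - [1,0,0,-0.004,0]
    - [1,0,0,-0.005,0]
    - [1,0,0,-0.005,0]

```text
time_s: 10.1
tool_pos: [0.4699, 0.0665, 0.055]
eef_rot: [[0.907, 0.42, 0.011], [0.42, -0.907, 0.002], [0.01, 0.003, -1.0]]
ft_force: [-0.2, 0.8, -0.3]
grip_width: 0.002
```

Not in the hole yet. I'll press again, go 0.8° further and ease off.

>>> play_rows:
  series:
    - [1,0,0,0.004,0]
    - [1,0,0,0.0062,0]
    - [1,0,0,0.0062,0]
    - [1,0.0006,-0.0004,0.0062,0]
    - [1,0.0012,-0.0008,0.0062,0]
    - [1,0.0012,-0.0008,0.0062,0]
    - [1,0.0012,-0.0008,0.0062,0]
    - [1,0.0012,-0.0008,0.004,0]
    - [1,0.0012,-0.0008,0.001,0]
    - [1,0.0012,-0.0008,0,0]
    - [1,0.0012,-0.0008,0,0]

```text
time_s: 11.02
tool_pos: [0.4709, 0.0681, 0.0553]
eef_rot: [[0.907, 0.42, 0.011], [0.42, -0.907, 0.002], [0.011, 0.003, -1.0]]
ft_force: [-0.7, 0.8, 5.8]
grip_width: 0.001
```

5.8 N at this height means the plunger has sprung into the hole. I'll lift off.

>>> play_rows:
  series:
    - [1,0,0,-0.003,0]
    - [1,0,0,-0.006,0]
    - [1,0,0,-0.009,0]
    - [1,0,0,-0.014,0]
    - [1,0,0,-0.02,0]
    - [1,0,0,-0.03,0]
    - [1,0,0,-0.05,0]
    - [1,0,0,-0.08,0]
    - [1,0,0,-0.11,0]
    - [1,0,0,-0.14,0]
    - [1,0,0,-0.15,0]

```text
time_s: 11.93
tool_pos: [0.4711, 0.0679, 0.2099]
eef_rot: [[0.907, 0.42, 0.018], [0.42, -0.908, 0.004], [0.018, 0.004, -1.0]]
ft_force: [0.8, 0.3, -0.1]
grip_width: 0.001
```

>>> play_rows:
  series:
    - [1,-0.02,0.02,0,0]
    - [1,-0.04,0.05,0,0]
    - [1,-0.05,0.08,0,0]
    - [1,-0.06,0.11,0,0]
    - [1,-0.07,0.14,0,0]
    - [1,-0.08,0.17,0,0]
    - [1,-0.08,0.2,0,0]
    - [1,-0.08,0.23,0,0]
    - [1,-0.08,0.26,0,0]
    - [1,-0.08,0.26,0,0]
    - [1,-0.08,0.26,0,0]

```text
time_s: 12.85
tool_pos: [0.5074, -0.2035, 0.2099]
eef_rot: [[0.909, 0.417, 0.018], [0.417, -0.909, 0.003], [0.018, 0.005, -1.0]]
ft_force: [-0.7, 0.8, -1.0]
grip_width: -0.004
```

```bash
python3 look.py a6;python3 - <<'E'
from h import *
a=np.radians(147.1);p=[.5566+.105*np.cos(a),.0093+.105*np.sin(a),.08];print(proj("side",p),proj("top",p))
cv2.imwrite("pics/full.png",manip.grab_frame("top")[:,:,::-1])
E
```

```text
12.95 [ 0.507  -0.2006  0.2097] [ 0.52141387 -0.10266822 -0.59376147] tip px side/top [306.95937036 141.31252026]
[283.17336528 235.58332854] [256.2445717  235.25161196]
```

View pics/a6.png

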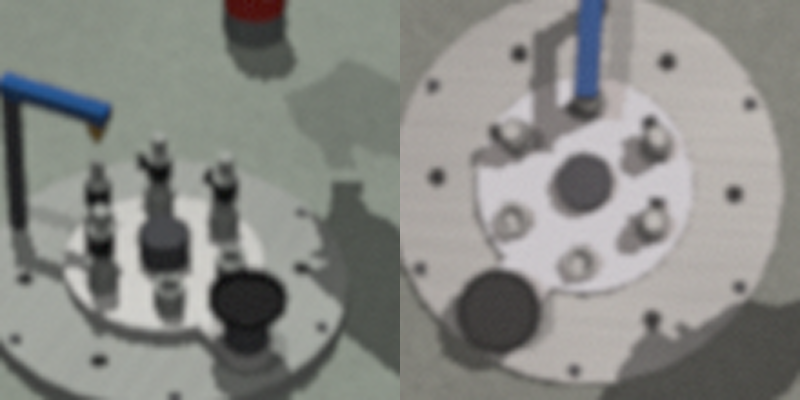

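View pics/full.png

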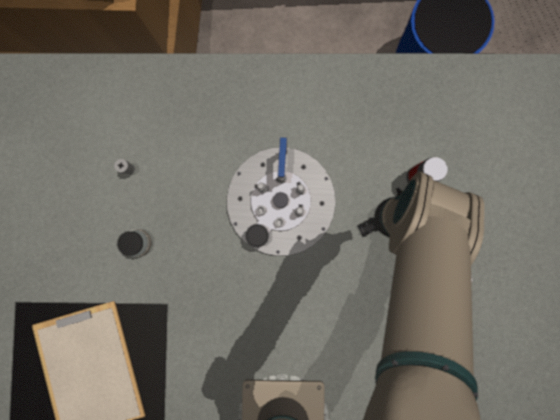

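The dish stands over the hole with the plunger out, and the four injectors are in place. I'll check the can and the other objects against the first images, since the arm is near the can.

>>> play_rows:
  series:
    - [1,0,0,-0.03,0]
    - [1,0,0,-0.06,0]
    - [1,0,0,-0.08,0]
    - [1,0,0,-0.08,0]

```text
time_s: 13.33
tool_pos: [0.5078, -0.2, 0.2944]
eef_rot: [[0.906, 0.423, 0.025], [0.423, -0.906, 0.003], [0.024, 0.008, -1.0]]
ft_force: [-0.3, -1.4, 0.4]
grip_width: -0.0
```

```bash
python3 - <<'E'
from h import *
for n,B in(("side",dict(can=(270,115,302,172),wrench=(325,155,380,178),jar=(220,315,260,365),socket=(143,307,166,342))),("top",dict(jar=(113,228,153,260),socket=(110,155,137,182)))):
    a=cv2.imread(f"pics/{n}0.png");b=manip.grab_frame(n)[:,:,::-1]
    for k,(x,y,X,Y) in B.items():
        t=a[y:Y,x:X];w=np.ascontiguousarray(b[y-6:Y+6,x-6:X+6]);r=cv2.matchTemplate(w,t,cv2.TM_CCOEFF_NORMED);_,m,_,l=cv2.minMaxLoc(r);print(n,k,round(m,3),(l[0]-6,l[1]-6))
cv2.imwrite("pics/s.png",manip.grab_frame("side")[:,:,::-1])
o=manip.get_obs();print(o["tool_pos"],o["ft_force"])
E
```

```text
side can 0.999 (0, 0)
side wrench 0.991 (0, 0)
side jar 0.999 (0, 0)
side socket 0.999 (0, 0)
top jar 0.998 (0, 0)
top socket 0.997 (0, 0)
[ 0.50508205 -0.19922078  0.28939216] [-0.50215227 -0.29326517  0.03856126]
```

View pics/s.png

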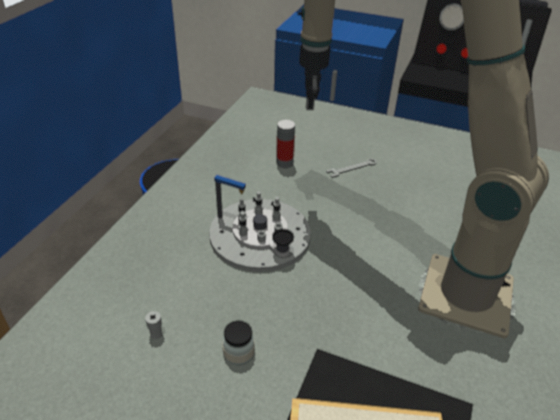

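Nothing nearby has moved and the hand is clear, so I'm handing in.

```bash
python3 -c "
from cell import manip
print(manip.job_done())"
```

```text
the job is handed in; nothing more can be done
None
```

The rack's table is at the next index hole and locked, and I handed the job in at about 13.5 s. I pressed the plunger to its stop with closed fingertips at about 15 N and carried the table round clockwise.

**Release:** The first release, at my estimate of 60°, stopped short: the fingers felt no force, so the pin was still on the plate. I pressed again, moved about 0.8° further and let go. The plunger then followed the fingers up with 5.8 N, which means it was in the hole.

**Last checks:**
- **Dish:** it sits within about 0.5 px (top) and 2 px (side, as in the first picture) of where it should be over the hole, with the plunger out.
- **Injectors:** all four are standing in their cups.
- **Other things:** the can, wrench, jar and socket show no shift from the first pictures.
- **Hand:** it is well clear, at about 0.29 m, with wrist force at noise level.

**One disagreement:** the fingertips met the dish about 20 mm lower than the stated TCP-to-tip distance implied. I did not find out why, and set the press depth by force instead.

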